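# Find the clear well of the dry-block heater with the temperature probe

### The arm

A 6-joint arm with a two-finger parallel gripper is mounted at the origin on a cart in front of the work surface, level with it; the furniture and walls round the work are solid. World frame = base frame: x ahead of the robot, y to its left, z up, the work surface at z = 0. Lengths are in m, angles in rad, forces in N, time in s.
With the tool pointing down it reaches from about 0.375 to 0.975 m from the base axis. Payload 3.8 kg.
Tool frame: the origin (TCP) lies midway between the tips of the shut fingers; the grasp point (between the pads) lies 19 mm behind it; z points along the fingers, y is the line along which they close (so a half turn about z gives the same grasp; the last joint's range is limited). The gripper opens to 85 mm and grips with 20 to 120 N. Pads are 22 mm wide; open, the fingers measure 114 mm over their backs; the gripper's body (76 mm by 85 mm) begins 54 mm behind the grasp point. The pads swing forward as they close: fully open they stand 13 mm farther back than shut.
Start: joints at [-1.341, 0.264, 1.604, -0, 1.274, -0.037], TCP at [0.178, -0.651, 0.231] pointing down, gripper open.
Joint ranges: [-2.63, 2.63], [-0.94, 2.18], [0.31, 2.57], [-1.31, 4.45], [0, 2.66], [-2.55, 2.55]. Speed limits (rad/s): [2.57, 2.57, 3.14, 3.14, 3.14, 3.14].

### API

Orientations are given as a rotation vector (axis times angle).
In Python, from workcell import sensors, viewer, job gives the robot as it stands.
- The arm moves only by the shell command python3 -m inch 'ROWS' [FORCE]. ROWS is JSON, one flat list of numbers, 7 for each row, row after row: the shift along the tool's x, y, z in mm, then the turn, a rotation vector about the tool's x, y, z in degrees, then the finger opening in mm, from 0 to 85.4. A call has exactly 8 rows; each row shifts and turns the commanded pose from where the row before left it, along the tool's axes as they then stand; what a row does not reach is not made up. A row lasts 1/10 s, in which the tool goes at most 50 mm and 8.59 degrees, less where a joint would pass 70% of its speed; a pose out of reach is approached as far as the arm can. A call is refused whole if a number of a shift passes 50 or a number of a turn 8.59, either way. A call with a gripper value outside its range is refused whole. The fingers move at their own pace and stop on an object; FORCE is the grip in N (left out, the last holds). Time passes only in rows, so rows that do not move let the fingers close, or fill a call up. It gives the time, the measured TCP pose, the force, the opening and the grip force at its end, in the units of the state.
- sensors.read_state(): the state, without advancing time (a new reading comes with each control period).
- viewer.read_camera(name): name is "scene" or "top" or "wrist"; returns the picture (384x512x3 uint8, red, green, blue); there is no depth.
- viewer.camera_params(name): a dict with "K" (3x3 intrinsics, pixels), "world_to_cam" (4x4, takes a point from world to camera coordinates). Camera axes: x right, y down, z forward; pixel columns grow to the right and rows downward; lengths in m; the calibration is good to about 2 mm. A picture is of the moment at which its call begins: read the wrist's pose just before it. camera_params takes no time and is no camera call; for the wrist camera it gives the pose at the moment of the call.
- job.finish_job(): hands the job in; it is judged then, once.
The state is a dict: "time": time; "q": joint angles; "joint_vel": joint speeds; "joint_torque": joint torques, N m; "tool_pos": TCP position; "tcp_rot": TCP orientation; "wrist_force": force on the tool from outside, world axes, zero at the start; "torque": the same for the moment, N m; "width": opening from 0.0 (shut) to 1.0 (fully open); "grip_force": force on a finger pad.
Only numpy, scipy, OpenCV 4.12 (cv2) and the standard library are available. Lean on these libraries where they do the work, as an engineer would, in place of code of your own. Each camera call takes 0.05 s, during which the arm holds its last target. There are 200 camera calls.

### The job

Two of the three wells of the dry-block heater still have a spacer disc at the bottom. Pull the instrument drawer well open, take out the temperature probe and lay it in the sloped rest, let go and take it again so that it can be held upright; then push it, tip down, into the wells until it bottoms, find the well where the blue sliding collar is pushed up to the red ring, and leave the probe standing fully home in that well. Do not knock over or shove the things standing around.

Things in the scene. Friction and masses are not known exactly. Their poses are not given: they have to be found in the camera images.
- unit_drawer0 (a joint): Drawer of the low instrument unit, a grey case 190 deep x 270 wide x 78 mm high with a white front. Value in m: 0 is shut, grows as it slides out to the front, to 0.125 at most; friction about 1 N, a spatula lies at its back, it stays where it is left.
- unit_drawer0_handle (a point): Middle of the drawer's steel bar handle, 43 mm above the worktop: a bar 11 mm thick and 120 mm long across the front (along its own y), 35 mm out from the front face, free for 90 mm between its two posts. Its -x axis is the way the drawer opens.
- probe_handle (a point): Centre of the cordless probe's handle: black, square, 20 x 20 x 60 mm, orange end. Beyond it a steel stem, 9.5 mm thick, pointed. x axis: along the probe from tip to handle end; the tip is 135 mm away at -x, the handle's end 30 mm at +x; y, z: square to the handle's flats. 0.1 kg. Starts lying across the drawer, handle to the left, axis 32 mm above the worktop, drawer walls 56 mm high.
- probe_tip (a point): Tip of the probe's stem, on its axis; axes as probe_handle.
- probe_mark (a point): Lower edge of the red ring mark on the stem, on the probe's axis, 70 mm from the tip.
- collar (a joint): Blue collar, 20 mm across, 10 mm long, sliding on the probe's stem with 3 N friction; stays where pushed. Value in m up the stem from its lowest place; its lower face is 22 mm + value from the tip (starts at 0 to 0.012). In a well the rim holds it back, so it records the depth; at 0.038 its upper edge meets the red ring: full depth, 60 mm.
- rest_handle (a point): Where the probe's handle centre comes when it lies in the sloped rest (steel spine at 45 degrees on a grey foot plate), 119 mm above the worktop. x: level, uphill. The probe lies along (x+z)/sqrt 2, handle up, tip on a stop plate. Two white V notches, 32 mm wide at the top, open square to the slope, hold the stem 14 and 90 mm from the tip; the handle sticks out free.
- well_left (a point): Centre of the mouth of the left well in the dry-block heater's aluminium face, 82 mm above the worktop; z up. Heater: white, 150 deep x 140 mm wide, low console in front. Wells: 13 mm across, 34 mm apart along y, 60 mm deep when clear; two of the three, no telling which, hold a spacer disc 12 or 20 mm thick and are 48 and 40 mm deep.
- well_middle (a point): Centre of the mouth of the heater's middle well; as the left well.
- well_right (a point): Centre of the mouth of the heater's right well; as the left well.
- dropper: Amber dropper bottle with red teat, 42 mm across, 134 mm high, standing on the worktop; origin under its foot. Bystander, loose.
- amber: Small amber bottle with black cap, 40 mm across, 86 mm high; origin under its foot. Bystander, loose.
- jar: Open white ointment jar, 60 mm across, 46 mm high; origin under its foot. Bystander, loose.
- stopper: Cork stopper, 30 mm across, 22 mm high; origin under its foot. Bystander, loose.
- store: White jar with screw lid, 68 mm across, 90 mm high; origin under its foot. Bystander, loose.
- timer: White digital timer lying flat, 66 x 66 x 19 mm; origin under its middle. Bystander, loose.
- labels: Roll of labels lying flat, 70 mm across, 36 mm high; origin under its middle. Bystander, loose.
- heater: The dry-block heater itself, fixed: white box 150 deep x 140 wide x 82 mm high at the block, console 45 to 60 mm high with a small knob in front; origin on the worktop under its middle, x away from its front. The row of wells lies 33 mm behind the middle.
- probe: The whole probe; origin 82 mm from the tip, 10 mm off the axis, on the underside; x from tip to handle end.

How it is judged:
By the outcome, as a careful person would: the job done as asked, in the order asked, and still so for the second after the job is handed in, with the robot touching nothing.
It also fails if it takes over 72 s, if anything falls off the work surface, if the arm or the gripper's body presses on something with over 40 N, if the wrist force passes 120 N, or if a joint passes its speed limit or range.

## Working session

There is one attempt and no reset: what is moved stays moved. The work goes in short steps, Python scripts to look and compute and a shell command to move; the robot and the scene stay as the last step left them, time stands still between calls to the robot, and variables do not carry over. Pictures are saved under pics/ and viewed, at most 10 in all, crops included, and the job is handed in when it is done.

```bash
ls; mkdir -p pics; python3 - <<'E'
from workcell import sensors, viewer, job
import cv2,numpy as np
s=sensors.read_state();print(s)
for n in("scene","top"):
    p=viewer.camera_params(n);print(n,p)
    cv2.imwrite(f"pics/{n}0.png",viewer.read_camera(n)[:,:,::-1])
a=cv2.imread("pics/scene0.png");b=cv2.imread("pics/top0.png")
cv2.imwrite("pics/s0.png",cv2.resize(a,(800,600)));cv2.imwrite("pics/t0.png",cv2.resize(b,(800,600)))
E
```

```text
pics
{'time': 0.0, 'q': array([-1.34092010e+00,  2.64778575e-01,  1.60538565e+00,  1.10068347e-05,
        1.27368947e+00, -3.68932469e-02]), 'joint_vel': array([-9.69971630e-04,  1.60578831e-06, -1.55848350e-03, -2.29569603e-03,
        8.25620489e-04,  9.64711852e-04]), 'joint_torque': array([ 3.91789390e-04, -5.15114093e+01, -3.67311323e+01, -1.03819687e-04,
        1.28514413e-02,  1.36162335e-07]), 'tool_pos': array([ 0.17778004, -0.65040705,  0.2299386 ]), 'tcp_rot': array([-3.11145639e+00, -4.17494595e-01,  3.25487508e-04]), 'wrist_force': array([ 0.17300405,  0.17525677, -0.31504328]), 'torque': array([-0.00166749,  0.01116939, -0.03750534]), 'grip_force': 0.0, 'width': 0.9997895660610832}
scene {'K': array([[484.33263785,   0.        , 248.21723114],
       [  0.        , 484.33263785, 188.00039388],
       [  0.        ,   0.        ,   1.        ]]), 'world_to_cam': array([[ 0.89882435, -0.43807263, -0.01439314, -0.44717203],
       [-0.34628763, -0.6896056 , -0.63602594,  0.24761198],
       [ 0.26869996,  0.57665977, -0.77153343,  1.55935416],
       [ 0.        ,  0.        ,  0.        ,  1.        ]])}
top {'K': array([[375.4491417 ,   0.        , 252.14553063],
       [  0.        , 375.4491417 , 189.19992846],
       [  0.        ,   0.        ,   1.        ]]), 'world_to_cam': array([[-0.01651294, -0.99984342, -0.00636095,  0.03169637],
       [-0.99462201,  0.01707661, -0.10215407,  0.5337691 ],
       [ 0.1022467 ,  0.00463988, -0.99474825,  1.44556176],
       [ 0.        ,  0.        ,  0.        ,  1.        ]])}
```

View pics/s0.png

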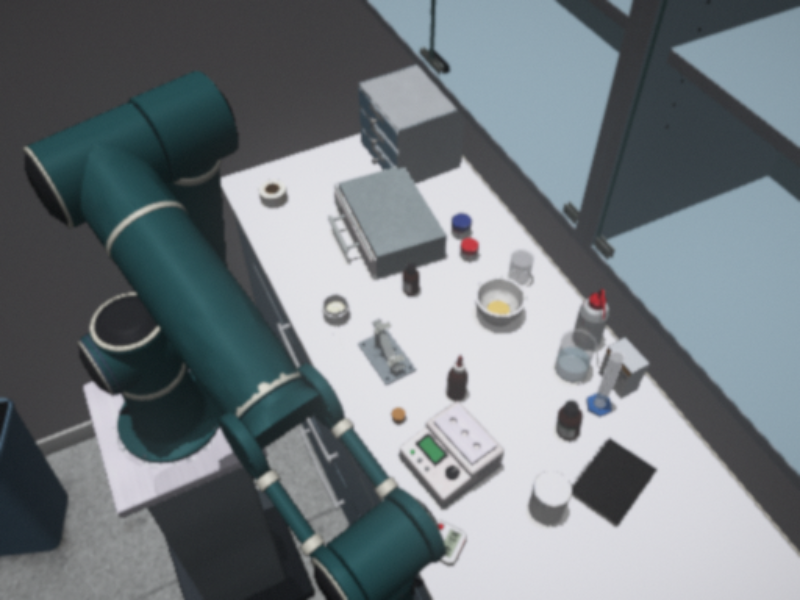

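View pics/t0.png

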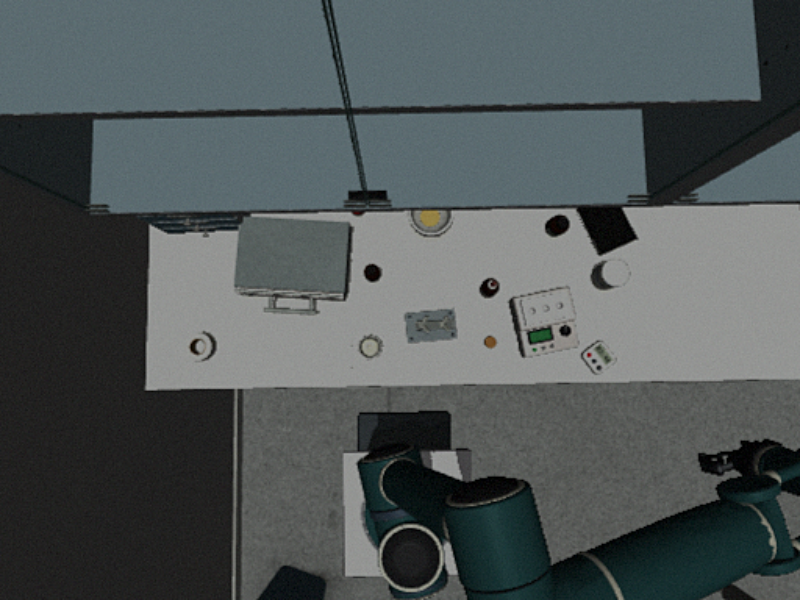

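Scene view (800x600 px): the drawer unit is at about (390,220) with its handle at (345,240), the sloped rest at (387,350) and the heater at (452,450), wells at about (466,432). In the top view the handle is at (291,310), the rest at (430,325) and the wells at (528–560,308). The next picture is one composite of enlarged crops.

```bash
cat > h.py <<'E'
import numpy as np,cv2
from workcell import sensors,viewer
from scipy.spatial.transform import Rotation as R
def cam(n,p=None):
    p=p or viewer.camera_params(n);return np.array(p["K"]),np.array(p["world_to_cam"])
def ray(n,uv,p=None):
    K,T=cam(n,p);d=T[:3,:3].T@np.linalg.inv(K)@np.array([uv[0],uv[1],1.]);return -T[:3,:3].T@T[:3,3],d/np.linalg.norm(d)
def plane(n,uv,z,p=None):
    o,d=ray(n,uv,p);return o+d*(z-o[2])/d[2]
def tri(rays):
    A=sum(np.eye(3)-np.outer(d,d) for o,d in rays);b=sum((np.eye(3)-np.outer(d,d))@o for o,d in rays)
    x=np.linalg.solve(A,b);return x,[np.linalg.norm(np.cross(x-o,d))*1e3 for o,d in rays]
def proj(n,X,p=None):
    K,T=cam(n,p);c=K@(T[:3,:3]@np.asarray(X)+T[:3,3]);return c[:2]/c[2]
E
python3 - <<'E'
import cv2,numpy as np
s=cv2.imread("pics/scene0.png");t=cv2.imread("pics/top0.png")
def c(i,x,y):
    r=cv2.resize(i[y:y+75,x:x+66],(264,300),interpolation=cv2.INTER_CUBIC);cv2.putText(r,f"{x},{y}",(3,12),0,.4,(0,0,255));return r
cv2.imwrite("pics/comp.png",np.vstack([np.hstack([c(t,160,140),c(t,250,170),c(t,320,170)]),np.hstack([c(s,200,120),c(s,220,190),c(s,255,250)])]))
E
```

```text
(no output)
```

View pics/comp.png

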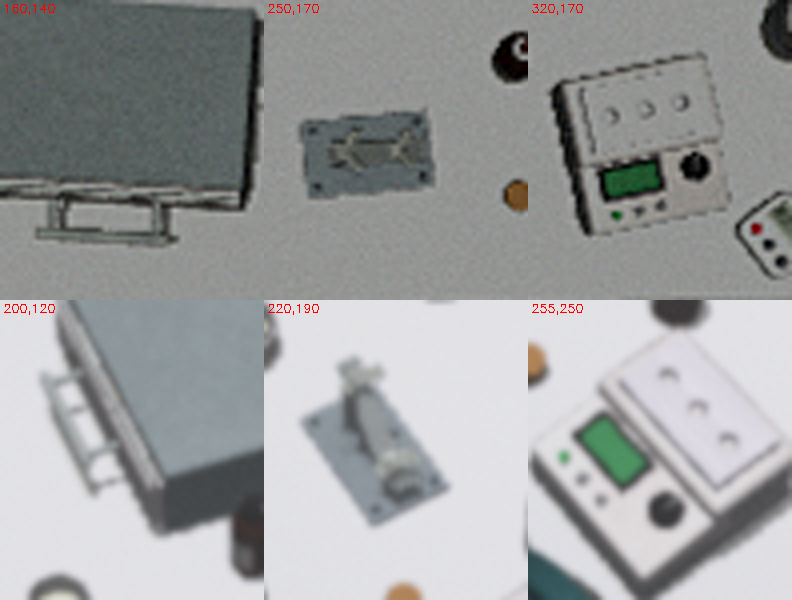

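The composite shows the handle bar clearly in both views, the rest's spine rising to the left, and all three wells.

```bash
python3 - <<'E'
from h import *
np.set_printoptions(precision=4,suppress=True)
for a,b,z in [((169.5,198.5),(210.75,139.5),.043),((204,199.75),(223.75,168),.043),((341.2,199.2),(290,268.7),.082),((349.6,197.4),(297.5,276.5),.082),((358.5,195.4),(305,285),.082)]:
    print(plane("top",a,z),plane("scene",b,z),tri([ray("top",a),ray("scene",b)]))
C=lambda x,y,o:(o[0]+x/4,o[1]+y/4)
print("rest plate")
for u in[(302-264,125),(426-264,110),(434-264,185),(308-264,198)]:print(plane("top",C(*u,(250,170)),.004))
for u in[(302-264,422-300),(374-264,525-300),(449-264,488-300),(385-264,375-300)]:print(plane("scene",C(*u,(220,190)),.004))
print("spine/notches")
for u in [(345-264,135),(348-264,170),(400-264,136),(405-264,163)]: print(plane("top",C(*u,(250,170)),.1),plane("top",C(*u,(250,170)),.04))
print("by")
for n,u,z in[("dropper",(489,287),.1),("amber",(372,272),.086),("jar",(371,345),.046),("stopper",(490,342),.022),("store",(614,272),.09),("timer",(598,357),.019),("labels",(201,346),.036)]:
    print(n,plane("top",(u[0]/1.5625,u[1]/1.5625),z))
print("unit top corners")
for u in[(239,218),(351,222),(236,290),(347,297)]:print(plane("top",(u[0]/1.5625,u[1]/1.5625),.078))
E
```

```text
[0.5019 0.3436 0.043 ] [0.5025 0.3365 0.043 ] (array([0.5039, 0.3451, 0.0345]), [np.float64(1.4455629222376027), np.float64(1.44556292223777)])
[0.4948 0.2098 0.043 ] [0.4871 0.1803 0.043 ] (array([0.499 , 0.2149, 0.0024]), [np.float64(1.1466747441496774), np.float64(1.1466747441496026)])
[ 0.4851 -0.3118  0.082 ] [ 0.4864 -0.3106  0.082 ] (array([ 0.4853, -0.3115,  0.0841]), [np.float64(0.4100536441692199), np.float64(0.4100536441692568)])
[ 0.4913 -0.3437  0.082 ] [ 0.4934 -0.3434  0.082 ] (array([ 0.4921, -0.3437,  0.0832]), [np.float64(0.9296285931741459), np.float64(0.9296285931742434)])
[ 0.4983 -0.3774  0.082 ] [ 0.4991 -0.3774  0.082 ] (array([ 0.4986, -0.3775,  0.0823]), [np.float64(0.3822302928633748), np.float64(0.38223029286345345)])
rest plate
[ 0.488  -0.0056  0.004 ]
[ 0.5009 -0.1291  0.004 ]
[ 0.4264 -0.135   0.004 ]
[ 0.4157 -0.0102  0.004 ]
[ 0.4183 -0.0162  0.004 ]
[ 0.4281 -0.1372  0.004 ]
[ 0.4999 -0.1325  0.004 ]
[ 0.5041 -0.0028  0.004 ]
spine/notches
[ 0.4713 -0.044   0.1   ] [ 0.4751 -0.0465  0.04  ]
[ 0.4388 -0.046   0.1   ] [ 0.4412 -0.0487  0.04  ]
[ 0.4695 -0.095   0.1   ] [ 0.4732 -0.0997  0.04  ]
[ 0.4444 -0.0989  0.1   ] [ 0.447  -0.1039  0.04  ]
by
dropper [ 0.5436 -0.2048  0.1   ]
amber [0.5866 0.0747 0.086 ]
jar [0.4113 0.0811 0.046 ]
stopper [ 0.4143 -0.2151  0.022 ]
store [ 0.5759 -0.5083  0.09  ]
timer [ 0.3726 -0.4833  0.019 ]
labels [0.416  0.5032 0.036 ]
unit top corners
[0.7277 0.4008 0.078 ]
[0.7127 0.1251 0.078 ]
[0.5494 0.4062 0.078 ]
[0.5276 0.1364 0.078 ]
```

```bash
python3 -m inch '[45,0,0,0,0,-8.59,85, 45,0,0,0,0,-8.59,85, 45,0,0,0,0,-8.59,85, 45,0,0,0,0,-8.59,85, 45,0,0,0,0,-8.59,85, 45,0,0,0,0,-8.59,85, 45,0,0,0,0,-8.59,85, 45,0,0,0,0,-8.59,85]'; python3 -m inch '[50,0,0,0,0,0,30, 50,0,0,0,0,0,30, 50,0,0,0,0,0,30, 50,0,0,0,0,0,30, 50,0,0,0,0,0,30, 50,0,0,0,0,0,30, 50,0,0,0,0,0,30, 50,0,0,0,0,0,30]'
cat >> h.py <<'E'
def fr(yaw,tilt=0):  # tool frame: y axis level at yaw deg; tilt about it: 0 = down
    b=R.from_euler('z',yaw+90,degrees=True)*R.from_rotvec([np.pi,0,0])
    return b*R.from_rotvec([0,np.radians(tilt),0])
def go(X,Rt):
    s=sensors.read_state();r=R.from_rotvec(s["tcp_rot"])
    print("t",s["time"],"shift mm (tool)",np.round(r.inv().apply(np.array(X)-s["tool_pos"])*1e3,1),"turn deg",np.round((r.inv()*Rt).as_rotvec(degrees=True),2))
E
python3 - <<'E'
from h import *
go([.498,.277,.2],fr(-3))
E
```

```text
time: 0.9
tool_pos: [0.4172, -0.408, 0.2306]
tcp_rot: [-2.327, -2.11, -0.001]
wrist_force: [0.4, 0.1, 0.4]
width: 0.994
grip_force: 0.0
time: 1.7
tool_pos: [0.4575, -0.0101, 0.2311]
tcp_rot: [2.335, 2.102, 0.0]
wrist_force: [1.0, 0.3, 0.6]
width: 0.354
grip_force: 0.0
t 1.7 shift mm (tool) [289.7  10.2  31.1] turn deg [ 0.01  0.   -3.01]
```

```bash
python3 -m inch '[48,0,0,0,0,-3,26, 48,0,0,0,0,0,26, 48,0,0,0,0,0,26, 48,0,0,0,0,0,26, 48,0,0,0,0,0,26, 48,12,0,0,0,0,26, 0,10,30,0,0,0,26, 0,0,0,0,0,0,26]'
python3 - <<'E'
from h import *
go([.498,.277,.2],fr(-3))
p=viewer.camera_params("wrist");print(p, np.linalg.inv(p["world_to_cam"])[:3,3])
i=viewer.read_camera("wrist");cv2.imwrite("pics/w1.png",i[:,:,::-1])
for X in([.498,.277,.043],[.5,.33,.043],[.5,.22,.043]):print(proj("wrist",X,p))
E
```

```text
time: 2.5
tool_pos: [0.4954, 0.2744, 0.1968]
tcp_rot: [-2.275, -2.164, 0.012]
wrist_force: [-0.6, -0.7, -1.2]
width: 0.306
grip_force: 0.0
t 2.5 shift mm (tool) [ 2.7  2.5 -3.2] turn deg [-0.38  0.23  0.15]
{'K': array([[272.79243808,   0.        , 257.82225901],
       [  0.        , 272.79243808, 188.05343091],
       [  0.        ,   0.        ,   1.        ]]), 'world_to_cam': array([[ 0.99870107, -0.05046605, -0.0070247 , -0.47853324],
       [-0.04535068, -0.94325863,  0.32894752,  0.24862716],
       [-0.02322679, -0.32820167, -0.94432208,  0.44943727],
       [ 0.        ,  0.        ,  0.        ,  1.        ]])} [0.49962606 0.35787609 0.33926669]
[261.86378705 169.26899799]
[261.46825766 120.84587022]
[265.72258536 215.39838978]
```

View pics/w1.png

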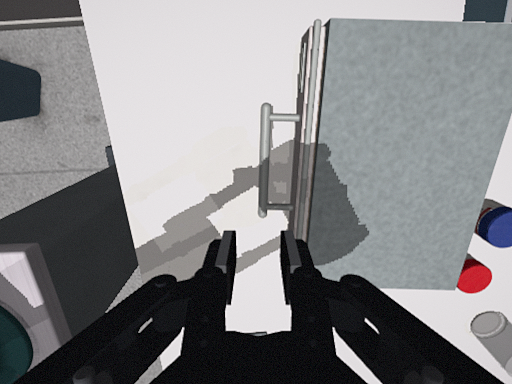

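The wrist view shows the bar handle from (267,105) to (263,213), with posts at y≈117 and 207. The fingertips are at (235,235) and (282,235).

```bash
python3 - <<'E'
from h import *
p=viewer.camera_params("wrist")
a,b,c,d=[plane("wrist",u,.043,p) for u in((267,106),(263.3,212),(267,117),(264,207))]
m=(a+b)/2;e=a-b;print(a,b,m,(c+d)/2,np.linalg.norm(e),np.degrees(np.arctan2(-e[0],e[1])))
go([m[0],m[1],.03],fr(np.degrees(np.arctan2(-e[0],e[1]))))
E
```

```text
[0.50682168 0.34407762 0.043     ] [0.49746659 0.22328593 0.043     ] [0.50214414 0.28368178 0.043     ] [0.50247627 0.28130957 0.043     ] 0.12115341232664326 -4.428605990622088
t 2.55 shift mm (tool) [ 10.9   7.1 168.3] turn deg [-0.33  0.2   1.49]
```

```bash
python3 -m inch '[11,7,0,0,0,1.5,26, 0,0,30,0,0,0,26, 0,0,40,0,0,0,26, 0,0,35,0,0,0,26, 0,0,35,0,0,0,26, 0,0,32,0,0,0,26, 0,0,0,0,0,0,26, 0,0,0,0,0,0,26]'; python3 -m inch '[0,0,0,0,0,0,0, 0,0,0,0,0,0,0, 0,0,0,0,0,0,0, 0,0,0,0,0,0,0, 0,-3,0,0,0,0,0, 0,-7,0,0,0,0,0, 0,-10,0,0,0,0,0, 0,-10,0,0,0,0,0]' 30; python3 -m inch '[0,-15,0,0,0,0,0, 0,-15,0,0,0,0,0, 0,-15,0,0,0,0,0, 0,-15,0,0,0,0,0, 0,-15,0,0,0,0,0, 0,-10,0,0,0,0,0, 0,-4,0,0,0,0,0, 0,0,0,0,0,0,0]' 30;
```

```text
time: 3.35
tool_pos: [0.5051, 0.284, 0.0301]
tcp_rot: [-2.308, -2.131, 0.001]
wrist_force: [0.1, 0.1, 0.8]
width: 0.305
grip_force: 0.0
time: 4.15
tool_pos: [0.4763, 0.2872, 0.0314]
tcp_rot: [2.306, 2.131, 0.004]
wrist_force: [1.0, -4.7, 5.9]
width: 0.113
grip_force: 30.5
time: 4.95
tool_pos: [0.3862, 0.294, 0.0313]
tcp_rot: [2.305, 2.133, 0.001]
wrist_force: [-1.4, -7.4, 10.0]
width: 0.113
grip_force: 30.8
```

```bash
python3 -m inch '[0,0,0,0,0,0,26, 0,0,0,0,0,0,26, 0,0,-40,0,0,0,26, 0,0,-45,0,0,0,40, 0,0,-45,0,0,0,50, 0,30,-45,0,0,0,60, 0,30,0,0,0,0,60, 0,0,0,0,0,0,60]'
python3 - <<'E'
from h import *
i=viewer.read_camera("wrist");cv2.imwrite("pics/w2.png",i[:,:,::-1])
print(sensors.read_state()["tool_pos"],sensors.read_state()["wrist_force"])
E
```

```text
time: 5.75
tool_pos: [0.4482, 0.2908, 0.2038]
tcp_rot: [2.307, 2.13, 0.011]
wrist_force: [-0.2, -0.9, -0.2]
width: 0.702
grip_force: 0.0
[0.44546944 0.2901033  0.20187488] [ 0.00324768  0.69746798 -0.95408015]
```

View pics/w2.png

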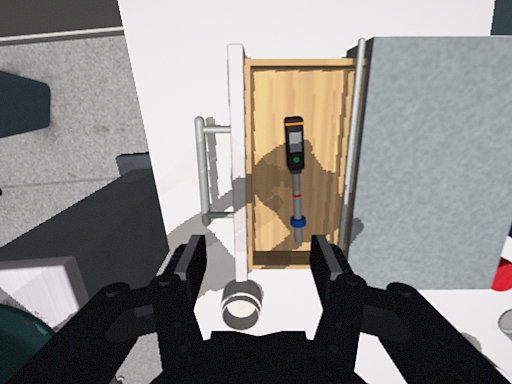

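The drawer is open. The probe lies across it with the handle from (294,117) to (296,170), the red ring at (297,196), the blue collar at (298,222) and the tip at about (299,247).

```bash
python3 - <<'E'
from h import *
p=viewer.camera_params("wrist")
i=viewer.read_camera("wrist").astype(int)
sub=i[110:180,275:315];m=(sub.max(2)<60).astype(np.uint8);m=cv2.morphologyEx(m,cv2.MORPH_CLOSE,np.ones((9,9)))
m=cv2.morphologyEx(m,cv2.MORPH_OPEN,np.ones((7,7)))
c=max(cv2.findContours(m,0,1)[0],key=cv2.contourArea);print(cv2.minAreaRect(c),cv2.boundingRect(c))
hsv=cv2.cvtColor(i.astype(np.uint8),cv2.COLOR_RGB2HSV)
def cen(lo,hi,box):
    x,y,w,h=box;mm=cv2.inRange(hsv[y:y+h,x:x+w],lo,hi);ys,xs=np.nonzero(mm);print(len(xs),end=' ');return xs.mean()+x,ys.mean()+y
blue=cen((100,120,40),(130,255,255),(280,205,40,35));red=cen((0,150,60),(5,255,255),(280,185,40,20));org=cen((8,170,120),(18,255,255),(283,113,25,15))
print(blue,red,org)
for n,u in(("blue",blue),("red",red),("org",org),("tip",(299,247)),):print(n,plane("wrist",u,.032,p),plane("wrist",u,.042,p))
E
```

```text
((23.5, 51.5), (21.0, 17.0), 90.0) (15, 41, 18, 22)
130 11 41 (np.float64(301.0), np.float64(221.77692307692308)) (np.float64(300.27272727272725), np.float64(195.1818181818182)) (np.float64(297.2682926829268), np.float64(122.46341463414635))
blue [0.49356808 0.21669008 0.032     ] [0.49220793 0.2216769  0.042     ]
red [0.49374076 0.25268001 0.032     ] [0.49237509 0.25651614 0.042     ]
org [0.49302454 0.33985847 0.032     ] [0.49168177 0.34090729 0.042     ]
tip [0.48988402 0.18044874 0.032     ] [0.48864166 0.18659429 0.042     ]
```

```bash
python3 - <<'E'
from h import *
go([.4922,.316,.027],fr(0))
E
```

```text
t 5.85 shift mm (tool) [ 30.1  46.4 173.5] turn deg [-0.07 -0.01 -4.55]
```

```bash
python3 -m inch '[15,23,0,0,0,-4.5,48, 14,24,0,0,0,0,48, 0,0,40,0,0,0,48, 0,0,40,0,0,0,48, 0,0,40,0,0,0,48, 0,0,30,0,0,0,48, 0,0,15,0,0,0,48, 0,0,0,0,0,0,48]'
python3 - <<'E'
from h import *
go([.4922,.316,.027],fr(0))
p=viewer.camera_params("wrist")
i=viewer.read_camera("wrist");cv2.imwrite("pics/w3.png",i[:,:,::-1])
E
```

```text
time: 6.65
tool_pos: [0.4886, 0.3154, 0.0324]
tcp_rot: [-2.219, -2.22, 0.011]
wrist_force: [-0.6, -0.7, 0.4]
width: 0.562
grip_force: 0.0
t 6.65 shift mm (tool) [0.6 3.6 5.4] turn deg [-0.38  0.2   0.03]
```

View pics/w3.png

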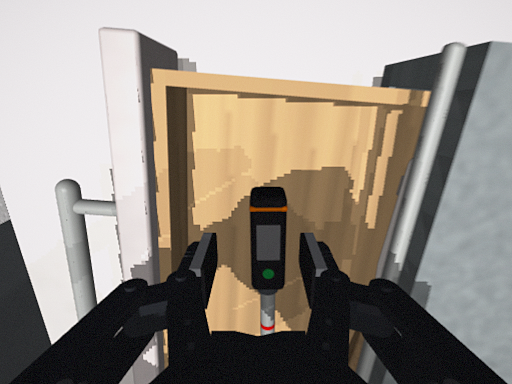

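The open fingers straddle the handle, which spans (250–286, 187–290). I'll lower the last few millimetres, close and lift.

```bash
python3 -m inch '[0,3,5,0,0,0,48, 0,0,0,0,0,0,15, 0,0,0,0,0,0,10, 0,0,0,0,0,0,10, 0,0,0,0,0,0,10, 0,0,0,0,0,0,10, 0,0,0,0,0,0,10, 0,0,0,0,0,0,10]' 60; python3 -m inch '[0,0,-10,0,0,0,10, 0,0,-30,0,0,0,10, 0,0,-40,0,0,0,10, 0,0,-45,0,0,0,10, 0,0,-45,0,0,0,10, 0,0,-45,0,0,0,10, 0,0,0,0,0,0,10, 0,0,0,0,0,0,10]' 60
python3 - <<'E'
from h import *
i=viewer.read_camera("wrist");p=viewer.camera_params("wrist")
hsv=cv2.cvtColor(i,cv2.COLOR_RGB2HSV)
for n,lo,hi in(("blue",(100,120,40),(130,255,255)),("red",(0,150,60),(5,255,255)),("org",(8,170,120),(18,255,255))):
    _,l,st,ce=cv2.connectedComponentsWithStats(cv2.inRange(hsv,lo,hi))
    print(n,[(tuple(ce[k].round(1)),st[k][4]) for k in np.argsort(-st[1:,4])[:3]+1])
E
```

```text
time: 7.5
tool_pos: [0.4965, 0.3175, 0.0327]
tcp_rot: [2.221, 2.221, 0.005]
wrist_force: [-0.6, -0.9, 5.9]
width: 0.21
grip_force: 60.0
time: 8.3
tool_pos: [0.4958, 0.3171, 0.248]
tcp_rot: [2.221, 2.221, 0.006]
wrist_force: [0.3, 0.5, -1.5]
width: 0.21
grip_force: 59.2
blue [((np.float64(456.5), np.float64(245.5)), np.int32(967)), ((np.float64(466.0), np.float64(12.0)), np.int32(3)), ((np.float64(21.5), np.float64(117.0)), np.int32(2))]
red [((np.float64(257.1), np.float64(329.1)), np.int32(40)), ((np.float64(435.0), np.float64(242.0)), np.int32(3)), ((np.float64(431.5), np.float64(273.5)), np.int32(2))]
org [((np.float64(257.2), np.float64(212.5)), np.int32(132))]
```

```bash
python3 -m inch '[-20,-6,-15,0,0,0,10, -45,-12,-15,0,0,0,10, -48,-12,-15,0,0,0,10, -48,-12,-12,0,0,0,10, -48,-12,-10,0,0,0,10, -48,-12,-5,0,0,0,10, -48,-12,0,0,0,0,10, -48,-12,0,0,0,0,10]' 60; python3 -m inch '[-14,-6,0,0,0,0,10, 0,0,0,0,0,0,10, 0,0,0,0,0,0,10, 0,0,0,0,0,0,10, 0,0,0,0,0,0,10, 0,0,0,0,0,0,10, 0,0,0,0,0,0,10, 0,0,0,0,0,0,10]'
python3 - <<'E'
from h import *
s=sensors.read_state();print(s["tool_pos"]);p=viewer.camera_params("wrist");np.save("p4.npy",p,allow_pickle=True)
r=R.from_rotvec(s["tcp_rot"])
for n,u in(("org",(257.2,212.5)),("red",(257.1,329.1))):
    o,d=ray("wrist",u,p);o=r.inv().apply(o-s["tool_pos"]);d=r.inv().apply(d);print(n,(o-d*o[1]/d[1])*1e3 if abs(d[1])>.05 else "", "cam",o*1e3,"dir",d)
i=viewer.read_camera("wrist");cv2.imwrite("pics/w4.png",i[:,:,::-1])
E
```

```text
time: 9.15
tool_pos: [0.4038, -0.0347, 0.3147]
tcp_rot: [-2.218, -2.22, 0.004]
wrist_force: [1.3, -0.3, -0.6]
width: 0.209
grip_force: 59.2
time: 9.95
tool_pos: [0.4001, -0.0469, 0.3171]
tcp_rot: [-2.22, -2.223, -0.0]
wrist_force: [0.2, -0.0, -0.3]
width: 0.215
grip_force: 59.2
[ 0.4000522  -0.04691846  0.31711148]
org  cam [  83.06378766   -0.88213443 -142.78166882] dir [-0.40819608 -0.00294266  0.91288953]
red  cam [  83.06378766   -0.88213443 -142.78166882] dir [-0.72310679 -0.00313346  0.69072914]
```

View pics/w4.png

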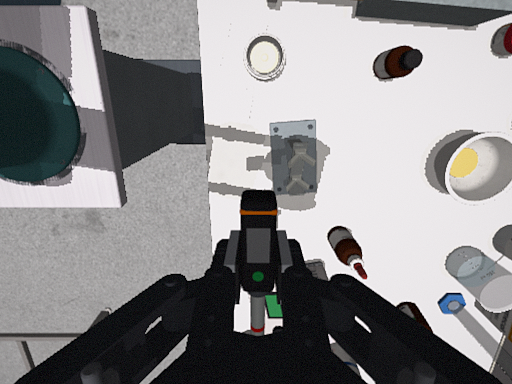

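The wrist view shows the probe held straight along the tool. The rest is visible with foot-plate corners near (270,122), (316,121), (318,194), (271,195) and white V notches near (300,155) and (297,183). I'll zoom in on it.

```bash
python3 - <<'E'
import cv2
i=cv2.imread("pics/w4.png")[110:205,260:330];cv2.imwrite("pics/c4.png",cv2.resize(i,None,fx=6,fy=6,interpolation=cv2.INTER_CUBIC))
E
```

```text
(no output)
```

View pics/c4.png

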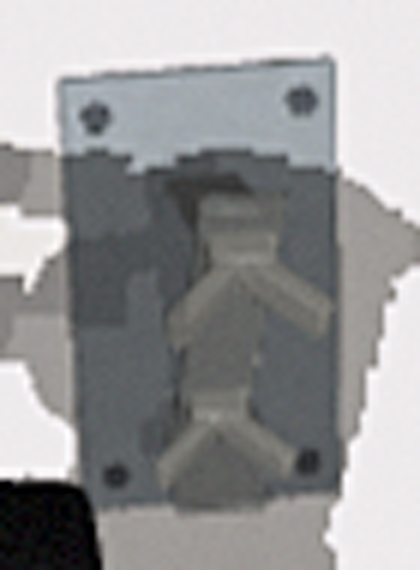

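```bash
python3 - <<'E'
from h import *
np.set_printoptions(precision=4,suppress=True)
p=np.load("p4.npy",allow_pickle=True).item()
P=lambda x,y,z:plane("wrist",(260+x/6-.4,110+y/6-.4),z,p)
print("plate");c=[P(*u,.005) for u in((62,78),(333,60),(338,490),(85,505))];print(np.array(c))
e=(c[0]-c[3]+c[1]-c[2]);phi=np.arctan2(-e[0],e[1]);print("phi",np.degrees(phi),"centre",np.mean(c,0))
for phi in(phi,np.radians(5)):
  u=np.array([-np.sin(phi),np.cos(phi),0])
  ax=(u+[0,0,1])/2**.5;nn=(-u+[0,0,1])/2**.5
  for s,L,Rr,A in((90,(180,340),(325,322),(240,258)),(14,(168,478),(285,468),(218,408))):
    z=.119-(135-s)*1e-3*ax[2]
    l=P(*L,z+.0093*nn[2]);r=P(*Rr,z+.0093*nn[2]);a=P(*A,z-.0067*nn[2])
    print(s,"w",np.linalg.norm(l-r),"from arms",(l+r)/2-.0093*nn+(135-s)*1e-3*ax,"from apex",a+.0067*nn+(135-s)*1e-3*ax)
E
```

```text
plate
[[ 0.4186 -0.0075  0.005 ]
 [ 0.4919 -0.0027  0.005 ]
 [ 0.5018 -0.1262  0.005 ]
 [ 0.4273 -0.1309  0.005 ]]
phi 4.3051640952642325 centre [ 0.4599 -0.0668  0.005 ]
90 w 0.03336638768774124 from arms [ 0.4565 -0.0174  0.119 ] from apex [ 0.4554 -0.0141  0.119 ]
14 w 0.031743891799432315 from arms [ 0.4564 -0.0169  0.119 ] from apex [ 0.4557 -0.0132  0.119 ]
90 w 0.03336638768774124 from arms [ 0.456  -0.0175  0.119 ] from apex [ 0.4551 -0.0141  0.119 ]
14 w 0.031743891799432315 from arms [ 0.4553 -0.017   0.119 ] from apex [ 0.4548 -0.0133  0.119 ]
```

```bash
python3 -m inch '[0,0,0,0,0,-4.4,10, 0,0,0,0,7.5,0,10, 0,0,0,0,7.5,0,10, 0,0,0,0,7.5,0,10, 0,0,0,0,7.5,0,10, 0,0,0,0,7.5,0,10, 0,0,0,0,7.5,0,10, 0,0,0,0,0,0,10]' 60
cat >> h.py <<'E'
P=np.array([.4563,-.0155,.119]);PHI=4.4
RR=fr(PHI,45);AX=RR.apply([1,0,0]);NN=-RR.apply([0,0,1])
E
python3 - <<'E'
from h import *
print(AX,NN,sensors.read_state()["q"])
go(P+.08*NN+.006*AX,RR);go(P+.006*AX,RR)
E
```

```text
time: 10.8
tool_pos: [0.3994, -0.0489, 0.3142]
tcp_rot: [-1.684, -1.807, -0.696]
wrist_force: [-0.3, -0.4, -1.9]
width: 0.213
grip_force: 59.2
[-0.05424855  0.70502276  0.70710678] [ 0.05424855 -0.70502276  0.70710678] [-0.66245903 -0.03157507  1.96969518  0.56357083  1.76686302 -0.7847739 ]
t 10.8 shift mm (tool) [-111.5   60.1   77.9] turn deg [-0.08 -0.26 -0.38]
t 10.8 shift mm (tool) [-111.9   60.2  157.9] turn deg [-0.08 -0.26 -0.38]
```

```bash
python3 -m inch '[-20,12,10,0,0,-0.4,10, -30,16,20,0,0,0,10, -30,16,20,0,0,0,10, -30,16,20,0,0,0,10, -2,0,8,0,0,0,10, 0,0,0,0,0,0,10, 0,0,0,0,0,0,10, 0,0,0,0,0,0,10]' 60
python3 - <<'E'
from h import *
go(P+.006*AX,RR);print(sensors.read_state()["wrist_force"])
i=viewer.read_camera("scene")[180:270,200:300];cv2.imwrite("pics/s5.png",cv2.resize(i[:,:,::-1],None,fx=6,fy=6,interpolation=cv2.INTER_CUBIC))
E
```

```text
time: 11.6
tool_pos: [0.4628, -0.0667, 0.185]
tcp_rot: [-1.678, -1.828, -0.701]
wrist_force: [-0.3, 0.1, -0.4]
width: 0.207
grip_force: 59.2
t 11.6 shift mm (tool) [-4.  -2.7 83.1] turn deg [0.1  0.15 0.54]
[-0.33779195  0.07560786 -0.43010778]
```

```bash
python3 -m inch '[-4,-2,10,0,0,0,10, 0,0,15,0,0,0,10, 0,0,15,0,0,0,10, 0,0,15,0,0,0,10, 0,0,12,0,0,0,10, 0,0,5,0,0,0,10, 0,0,0,0,0,0,10, 0,0,0,0,0,0,10]' 60
python3 - <<'E'
from h import *
go(P+.006*AX,RR);print(RR.inv().apply(sensors.read_state()["wrist_force"]))
E
python3 -m inch '[0,0,2,0,0,0,10, 0,0,2,0,0,0,10, 0,0,2,0,0,0,10, 0,0,0,0,0,0,10, 0,0,0,0,0,0,10, 0,0,0,0,0,0,10, 0,0,0,0,0,0,10, 0,0,0,0,0,0,10]' 60
python3 - <<'E'
from h import *
go(P+.006*AX,RR);print(RR.inv().apply(sensors.read_state()["wrist_force"]))
E
```

```text
time: 12.45
tool_pos: [0.4569, -0.0187, 0.1294]
tcp_rot: [-1.677, -1.824, -0.7]
wrist_force: [0.6, 0.3, -0.8]
width: 0.215
grip_force: 59.2
t 12.45 shift mm (tool) [ 0.9 -0.3  9.6] turn deg [0.   0.01 0.43]
[-0.39089195  0.62356323  0.72949404]
time: 13.25
tool_pos: [0.4562, -0.0144, 0.125]
tcp_rot: [-1.677, -1.824, -0.7]
wrist_force: [-0.4, -0.3, -1.5]
width: 0.214
grip_force: 59.2
t 13.25 shift mm (tool) [ 1.  -0.   3.5] turn deg [-0.   0.   0.4]
[-1.18877211 -0.41346377  0.86716737]
```

```bash
python3 -m inch '[0,0,1,0,0,0,10, 0,0,1,0,0,0,10, 0,0,1,0,0,0,10, 0,0,0.5,0,0,0,10, 0,0,0,0,0,0,10, 0,0,0,0,0,0,10, -1.5,0,0,0,0,0,10, -1.5,0,0,0,0,0,10]' 60
python3 - <<'E'
from h import *
go(P,RR);print(RR.inv().apply(sensors.read_state()["wrist_force"]))
E
```

```text
time: 14.05
tool_pos: [0.4569, -0.0132, 0.1222]
tcp_rot: [-1.674, -1.822, -0.704]
wrist_force: [0.5, 0.6, 11.3]
width: 0.213
grip_force: 60.3
t 14.05 shift mm (tool) [-3.9 -0.8  0.7] turn deg [ 0.06 -0.2   0.46]
[ 8.3875412   0.51492373 -7.57687343]
```

```bash
python3 -m inch '[0,0,-0.5,0,0,0,30, 0,0,0,0,0,0,45, 0,0,0,0,0,0,45, 0,0,-5,0,0,0,45, 0,0,-25,0,0,0,45, 0,0,-40,0,0,0,45, 0,0,-40,0,0,0,45, 0,0,0,0,0,0,45]' 60
python3 - <<'E'
from h import *
print(sensors.read_state()["q"])
i=viewer.read_camera("scene")[185:260,205:305]
w=viewer.read_camera("wrist");p=viewer.camera_params("wrist");np.save("p6.npy",p,allow_pickle=True);cv2.imwrite("pics/w6r.png",w[:,:,::-1])
a=cv2.resize(i[:,:,::-1],(400,300),interpolation=cv2.INTER_CUBIC);cv2.imwrite("pics/w6.png",np.hstack([cv2.resize(w[:,:,::-1],(400,300)),a]))
E
```

```text
time: 14.85
tool_pos: [0.4651, -0.096, 0.2021]
tcp_rot: [-1.682, -1.83, -0.703]
wrist_force: [1.1, 0.1, 0.2]
width: 0.525
grip_force: 0.0
[-0.65682267  0.21714268  1.91469239  0.55460628  1.58715709 -0.90018811]
```

View pics/w6.png

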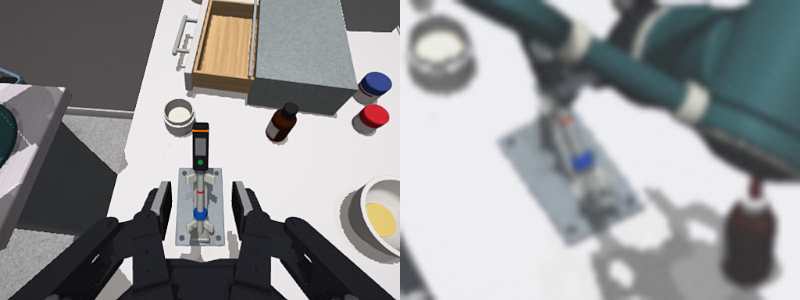

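The probe lies in the rest with its stem in both notches and the handle up. The blue collar sits just above the lower notch, well below the red ring.

```bash
python3 -m inch '[25,0,-10,0,-8.5,0,50, 25,0,-10,0,-8.5,0,50, 25,0,-10,0,-8.5,0,50, 25,0,-10,0,-8.5,0,50, 25,0,0,0,-8.5,0,50, 25,0,0,0,-8.5,0,50, 25,0,0,0,-8.5,0,50, 25,0,0,0,-8.5,0,50]' 60;python3 -m inch '[0,0,0,0,-8,0,50, 0,0,0,0,-8,0,50, 0,0,0,0,-6,0,50, 0,0,0,0,0,0,50, 0,0,0,0,0,0,50, 0,0,0,0,0,0,50, 0,0,0,0,0,0,50, 0,0,0,0,0,0,50]' 60
python3 - <<'E'
from h import *
p=np.load("p6.npy",allow_pickle=True).item();i=cv2.imread("pics/w6r.png")
hsv=cv2.cvtColor(i,cv2.COLOR_BGR2HSV)
for n,lo,hi,X in(("blue",(100,120,40),(130,255,255),P-.105*AX+.01*NN),("red",(0,150,60),(5,255,255),P-.0635*AX+.00475*NN),("org",(8,170,120),(18,255,255),P+.024*AX+.01*NN)):
    m=cv2.inRange(hsv,lo,hi);m[:,:235]=0;m[:,285:]=0
    ys,xs=np.nonzero(m);print(n,len(xs),np.median(xs),np.median(ys),"expect",proj("wrist",X,p))
go(P+.06*AX,fr(PHI,-45));print(sensors.read_state()["q"])
E
```

```text
time: 15.75
tool_pos: [0.448, 0.0701, 0.2822]
tcp_rot: [1.904, 2.068, -0.383]
wrist_force: [-0.4, -0.1, -0.4]
width: 0.585
grip_force: 0.0
time: 16.55
tool_pos: [0.4489, 0.0677, 0.2823]
tcp_rot: [1.681, 1.816, -0.687]
wrist_force: [-0.0, 0.5, 0.1]
width: 0.588
grip_force: 0.0
blue 195 256.0 274.0 expect [257.70653887 281.42800915]
red 18 256.5 246.0 expect [257.94151932 244.95413693]
org 64 256.0 167.0 expect [258.55257368 164.44300342]
t 16.55 shift mm (tool) [5.620e+01 1.000e-01 1.147e+02] turn deg [ 0.41 -0.09 -0.14]
[ 0.58377293  0.02689208  1.96947139 -0.66958585  1.58494553  0.65180999]
```

```bash
python3 -m inch '[28,0,0,0,0,0,50, 28,0,0,0,0,0,50, 0,0,25,0,0,0,50, 0,0,35,0,0,0,50, 0,0,35,0,0,0,50, 0,0,15,0,0,0,50, 0,0,0,0,0,0,50, 0,0,0,0,0,0,50]' 60
python3 - <<'E'
from h import *
go(P-.01*AX,fr(PHI,-45));print(sensors.read_state()["wrist_force"])
s=sensors.read_state();r=R.from_rotvec(s["tcp_rot"])
p=viewer.camera_params("wrist");i=viewer.read_camera("wrist")
hsv=cv2.cvtColor(i,cv2.COLOR_RGB2HSV)
for n,lo,hi,X in(("red",(0,150,60),(5,255,255),P-.0635*AX+.00475*NN),("org",(8,170,120),(18,255,255),P+.022*AX),("blue",(100,120,40),(130,255,255),P-.105*AX)):
    _,l,st,ce=cv2.connectedComponentsWithStats(cv2.inRange(hsv,lo,hi))
    print(n,[(tuple(ce[k].round(1)),st[k][4]) for k in np.argsort(-st[1:,4])[:3]+1],proj("wrist",X,p))
E
```

```text
time: 17.35
tool_pos: [0.453, 0.0307, 0.1651]
tcp_rot: [1.679, 1.816, -0.688]
wrist_force: [0.6, 0.7, -0.2]
width: 0.583
grip_force: 0.0
t 17.35 shift mm (tool) [-0.2 -0.8 75.3] turn deg [ 0.43 -0.04 -0.1 ]
[ 0.56309908  0.74778332 -0.19692473]
red [((np.float64(502.5), np.float64(263.3)), np.int32(6)), ((np.float64(501.6), np.float64(266.4)), np.int32(5)), ((np.float64(510.3), np.float64(264.7)), np.int32(3))] [257.75324972 183.45538041]
org [((np.float64(224.0), np.float64(197.0)), np.int32(5)), ((np.float64(245.4), np.float64(203.8)), np.int32(5)), ((np.float64(271.5), np.float64(204.5)), np.int32(4))] [258.47649831 212.86312949]
blue [((np.float64(395.8), np.float64(220.1)), np.int32(127)), ((np.float64(291.5), np.float64(251.7)), np.int32(23))] [257.52119485 168.82080594]
```

```bash
python3 -m inch '[0,-0.8,20,0,0,0,50, 0,0,20,0,0,0,50, 0,0,20,0,0,0,50, 0,0,13,0,0,0,50, 0,0,2,0,0,0,50, 0,0,0,0,0,0,50, 0,0,0,0,0,0,30, 0,0,0,0,0,0,10]' 60; python3 -m inch '[0,0,0,0,0,0,10, 0,0,0,0,0,0,10, 0,0,0,0,0,0,10, 0,0,0,0,0,0,10, 0,0,0,0,0,0,10, 0,0,0,0,0,0,10, 0,0,0,0,0,0,10, 0,0,0,0,0,0,10]' 80
python3 - <<'E'
from h import *
go(P-.01*AX,fr(PHI,-45));print(sensors.read_state()["wrist_force"])
E
```

```text
time: 18.2
tool_pos: [0.4569, -0.0217, 0.1118]
tcp_rot: [1.678, 1.817, -0.687]
wrist_force: [0.3, -0.4, 0.0]
width: 0.252
grip_force: 0.6
time: 19.0
tool_pos: [0.4571, -0.0218, 0.1118]
tcp_rot: [1.678, 1.817, -0.687]
wrist_force: [0.3, 5.0, 6.3]
width: 0.225
grip_force: 78.2
t 19.0 shift mm (tool) [-0.6 -0.3  0.4] turn deg [ 0.51 -0.03 -0.04]
[0.28468824 5.03299453 6.34540956]
```

```bash
python3 -m inch '[-5,0,0,0,0,0,10, -20,0,0,0,0,0,10, -35,0,0,0,0,0,10, -40,0,0,0,0,0,10, -40,0,0,0,0,0,10, -20,0,-10,0,7.5,0,10, 0,0,-20,0,7.5,0,10, 0,0,-20,0,7.5,0,10]' 80; python3 -m inch '[0,0,-10,0,7.5,0,10, 0,0,0,0,7.5,0,10, 0,0,0,0,7.5,0,10, 0,0,0,0,0,0,10, 0,0,0,0,0,0,10, 0,0,0,0,0,0,10, 0,0,0,0,0,0,10, 0,0,0,0,0,0,10]'
python3 - <<'E'
from h import *
s=sensors.read_state();r=R.from_rotvec(s["tcp_rot"]);print(s["q"])
p=viewer.camera_params("wrist");i=viewer.read_camera("wrist");cv2.imwrite("pics/w7.png",i[:,:,::-1])
sc=viewer.read_camera("scene");cv2.imwrite("pics/s7.png",sc[:,:,::-1])
go([.492,-.3436,.24],fr(PHI,0))
T=s["tool_pos"]+r.apply([0,0,.125])
print("tip exp",T,"px",proj("wrist",T,p),"scene",proj("scene",T))
hsv=cv2.cvtColor(i,cv2.COLOR_RGB2HSV);hs=cv2.cvtColor(sc,cv2.COLOR_RGB2HSV)
for n,lo,hi,d in(("red",(0,150,60),(5,255,255),.0535),("blue",(100,120,40),(130,255,255),.095)):
  X=s["tool_pos"]+r.apply([0,0,d])
  for c,h in(("wrist",hsv),("scene",hs)):
    _,l,st,ce=cv2.connectedComponentsWithStats(cv2.inRange(h,lo,hi))
    print(n,c,[(tuple(ce[k].round(1)),st[k][4]) for k in np.argsort(-st[1:,4])[:4]+1],proj(c,X,p if c=="wrist" else None))
E
```

```text
time: 19.8
tool_pos: [0.4613, -0.1057, 0.2647]
tcp_rot: [1.919, 2.081, -0.371]
wrist_force: [0.1, 0.2, -2.3]
width: 0.223
grip_force: 78.2
time: 20.6
tool_pos: [0.4617, -0.1011, 0.2733]
tcp_rot: [2.124, 2.311, 0.004]
wrist_force: [0.5, -0.3, -0.0]
width: 0.23
grip_force: 78.2
[-2.69063651e-01 -1.54679269e-01  1.96682061e+00  1.17726366e-03
  1.32545123e+00 -3.53612462e-01]
t 20.7 shift mm (tool) [-243.9    9.6   33.7] turn deg [0.27 0.01 0.4 ]
tip exp [ 0.4622294  -0.1010706   0.14830507] px [258.8976398  179.84976171] scene [251.56163784 208.17084632]
red wrist [((np.float64(322.2), np.float64(263.1)), np.int32(52)), ((np.float64(317.9), np.float64(253.9)), np.int32(19)), ((np.float64(257.4), np.float64(200.5)), np.int32(18)), ((np.float64(507.0), np.float64(7.2)), np.int32(6))] [259.19646602 207.05216314]
red scene [] [251.25758887 193.83992862]
blue wrist [((np.float64(422.6), np.float64(305.6)), np.int32(325)), ((np.float64(258.0), np.float64(185.7)), np.int32(237))] [259.00348769 189.48518398]
blue scene [((np.float64(381.4), np.float64(260.3)), np.int32(57)), ((np.float64(294.5), np.float64(141.1)), np.int32(56))] [251.43681459 202.28747915]
```

```bash
python3 -m inch '[-30,0,0,0,0,0,10, -35,0,0,0,0,0,10, -35,0,0,0,0,0,10, -35,0,0,0,0,0,10, -35,0,0,0,0,0,10, -35,5,10,0,0,0.4,10, -4,3,36,0,0,0,10, 0,0,0,0,0,0,10]' 80; python3 -m inch '[0,0,0,0,0,0,10, 0,0,0,0,0,0,10, 0,0,0,0,0,0,10, 0,0,0,0,0,0,10, 0,0,0,0,0,0,10, 0,0,0,0,0,0,10, 0,0,0,0,0,0,10, 0,0,0,0,0,0,10]'
python3 - <<'E'
from h import *
s=sensors.read_state();r=R.from_rotvec(s["tcp_rot"])
p=viewer.camera_params("wrist");np.save("p8.npy",p,allow_pickle=True);i=viewer.read_camera("wrist");cv2.imwrite("pics/w8.png",i[:,:,::-1])
sc=viewer.read_camera("scene");cv2.imwrite("pics/s8.png",sc[:,:,::-1])
go([.4857,-.3112,.222],fr(PHI,0))
T=s["tool_pos"]+r.apply([0,0,.125])
for X in(T,[.4857,-.3112,.082],[.4923,-.3436,.082],[.4987,-.3774,.082]):print(proj("wrist",X,p),proj("scene",X))
u,v=proj("wrist",T,p).astype(int);a,b=proj("scene",T).astype(int)
A=i[v-40:v+35,u-50:u+50,::-1];B=sc[b-50:b+40,a-45:a+45,::-1]
print("crops",u-50,v-40,a-45,b-50)
cv2.imwrite("pics/c8.png",np.hstack([cv2.resize(A,(440,330),interpolation=cv2.INTER_CUBIC),cv2.resize(B,(330,330),interpolation=cv2.INTER_CUBIC)]))
E
```

```text
time: 21.5
tool_pos: [0.4847, -0.3089, 0.2224]
tcp_rot: [-2.134, -2.298, -0.003]
wrist_force: [-0.7, 0.2, -2.3]
width: 0.223
grip_force: 78.2
time: 22.3
tool_pos: [0.4871, -0.31, 0.2278]
tcp_rot: [2.134, 2.301, 0.006]
wrist_force: [-0.3, -0.4, -0.7]
width: 0.223
grip_force: 78.2
t 22.4 shift mm (tool) [-1.1 -1.5  5.7] turn deg [ 0.28 -0.   -0.12]
[258.91198124 179.84323387] [290.64959598 264.77320817]
[256.82804764 175.24117905] [289.89692104 268.95052099]
[260.52974301 202.88913798] [297.20511885 276.6999825 ]
[263.72027029 229.75164112] [304.87128775 285.04860014]
crops 208 139 245 214
```

View pics/c8.png

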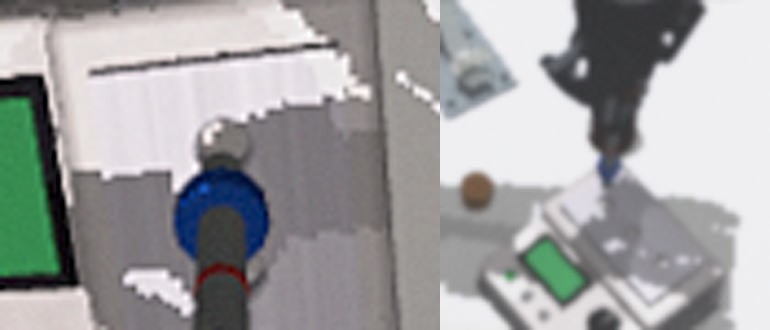

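The crop shows the left well at about (222,143) and the stem below the blue collar ending just at its near edge, nearly aligned. The red ring is at (222,272). A quick pixel check of the tip comes next.

```bash
python3 - <<'E'
import cv2
g=cv2.imread("pics/w8.png")
print("cols",list(range(249,269)))
for r in range(163,184):print(r,' '.join(f"{int(x):3d}" for x in cv2.cvtColor(g,cv2.COLOR_BGR2GRAY)[r,249:269]))
for r in (196,200,206):print(r,' '.join(f"{int(x):3d}" for x in cv2.cvtColor(g,cv2.COLOR_BGR2GRAY)[r,249:269]))
E
```

```text
cols [249, 250, 251, 252, 253, 254, 255, 256, 257, 258, 259, 260, 261, 262, 263, 264, 265, 266, 267, 268]
163 227 229 231 225 218 218 223 223 221 223 225 224 226 228 233 235 233 229 233 212
164 227 228 230 225 220 218 222 225 225 228 231 230 228 230 235 217 194 228 244 162
165 227 227 231 227 220 219 226 219 195 189 194 209 226 236 249 170 101 179 209 149
166 226 228 230 226 223 210 198 192 176 133 117 149 179 197 213 154 115 115 113 115
167 226 227 230 229 215 187 184 212 238 169 118 123 107  98 103 118 125 123 120 123
168 224 228 230 227 184 193 230 212 204 148 113 119 117 115 110 119 125 124 121 123
169 224 226 235 204 142 215 241 159 102 115 119 118 121 119 118 110 123 123 120 123
170 224 227 233 186 121 215 248 167 110 118 122 121 122 124 123 108 116 121 121 124
171 222 228 221 173 118 178 208 148 116 121 120 122 117 118 122 108 109 122 124 122
172 223 229 217 158 108 109 117 120 123 118 124 123 123 121 119 100 106 120 120 125
173 223 229 215 172 103 104 114 105  99  93  98 110 121 126 107  93 105 124 127 122
174 224 227 223 165  88  83  82  60  51  53  62  70 102 110  85  92 11
[... 321 characters left out ...]
  21  61 105 130 135 126 122
179 236 220 140  45  10  22  19  31  24  23  20  22  29  20  13  44 102 130 128 125
180 221 141  47  19  27  43  35  28  37  37  37  35  28  24  20  16  45 103 130 125
181 151  50  17  27  57  79  58  43  42  43  45  41  39  35  34  28  17  46 100 122
182  82  17  42  40  63  74  54  37  39  43  48  38  46  43  43  33  23  18  44 111
183  17  21  54  44  43  33  42  35  44  39  41  37  43  43  40  37  31  20  12 113
196 113  79  44  46  54  57  59  59  61  60  60  62  56  61  53  41  47  91 127 130
200 120 123 127  95  54  37  33  32  44  45  41  25  38  42  45 126 129 119  97 101
206 231 241 158  58  49  58  58  57  58  60  58  58  57  59  54  80 115 128 147 153
```

```bash
python3 - <<'E'
from h import *
p=np.load("p8.npy",allow_pickle=True).item();s=sensors.read_state()
W=plane("wrist",(259.4,174.9),.082,p);print(W,s["tool_pos"]);go([W[0],W[1],.222],fr(PHI))
E
```

```text
[ 0.4884939  -0.31060429  0.082     ] [ 0.48709513 -0.31001211  0.22770576]
t 22.4 shift mm (tool) [-0.7  1.3  5.7] turn deg [ 0.28 -0.   -0.12]
```

```bash
python3 -m inch '[-0.7,1,5,0,0,0,10, 0,0,5,0,0,0,10, 0,0,5,0,0,0,10, 0,0,5,0,0,0,10, 0,0,4,0,0,0,10, 0,0,2,0,0,0,10, 0,0,0,0,0,0,10, 0,0,0,0,0,0,10]' 80; python3 -m inch '[0,0,2,0,0,0,10, 0,0,2,0,0,0,10, 0,0,2,0,0,0,10, 0,0,2,0,0,0,10, 0,0,2,0,0,0,10, 0,0,2,0,0,0,10, 0,0,0,0,0,0,10, 0,0,0,0,0,0,10]' 80
```

```text
time: 23.2
tool_pos: [0.4884, -0.3106, 0.2019]
tcp_rot: [2.134, 2.3, 0.006]
wrist_force: [0.3, 0.3, -0.7]
width: 0.221
grip_force: 78.2
time: 24.0
tool_pos: [0.4884, -0.3106, 0.1897]
tcp_rot: [2.135, 2.301, 0.006]
wrist_force: [-0.4, 0.6, -0.8]
width: 0.225
grip_force: 78.2
```

```bash
python3 -m inch '[0,0,3,0,0,0,10, 0,0,3,0,0,0,10, 0,0,3,0,0,0,10, 0,0,3,0,0,0,10, 0,0,3,0,0,0,10, 0,0,2,0,0,0,10, 0,0,1,0,0,0,10, 0,0,0,0,0,0,10]' 80; python3 -m inch '[0,0,1,0,0,0,10, 0,0,1,0,0,0,10, 0,0,1,0,0,0,10, 0,0,1,0,0,0,10, 0,0,1,0,0,0,10, 0,0,1,0,0,0,10, 0,0,1,0,0,0,10, 0,0,0,0,0,0,10]' 80
```

```text
time: 24.8
tool_pos: [0.4884, -0.3104, 0.1716]
tcp_rot: [2.135, 2.301, 0.006]
wrist_force: [-0.5, 1.1, 1.0]
width: 0.224
grip_force: 78.8
time: 25.6
tool_pos: [0.4886, -0.3106, 0.1645]
tcp_rot: [2.134, 2.3, 0.006]
wrist_force: [1.4, 1.3, 0.7]
width: 0.224
grip_force: 78.7
```

```bash
python3 -m inch '[0,0,1,0,0,0,10, 0,0,1,0,0,0,10, 0,0,1,0,0,0,10, 0,0,1,0,0,0,10, 0,0,1,0,0,0,10, 0,0,1,0,0,0,10, 0,0,1,0,0,0,10, 0,0,0,0,0,0,10]' 80
```

```text
time: 26.4
tool_pos: [0.4885, -0.3106, 0.1575]
tcp_rot: [2.134, 2.301, 0.006]
wrist_force: [0.7, 1.0, 0.7]
width: 0.224
grip_force: 78.7
```

```bash
python3 -m inch '[0,0,1,0,0,0,10, 0,0,1,0,0,0,10, 0,0,1,0,0,0,10, 0,0,1,0,0,0,10, 0,0,1,0,0,0,10, 0,0,1,0,0,0,10, 0,0,0,0,0,0,10, 0,0,0,0,0,0,10]' 80
```

```text
time: 27.2
tool_pos: [0.4885, -0.3108, 0.1515]
tcp_rot: [2.134, 2.301, 0.005]
wrist_force: [0.3, 1.4, 1.1]
width: 0.224
grip_force: 78.7
```

```bash
python3 -m inch '[0,0,1,0,0,0,10, 0,0,1,0,0,0,10, 0,0,1,0,0,0,10, 0,0,0.5,0,0,0,10, 0,0,0,0,0,0,10, 0,0,0,0,0,0,10, 0,0,0,0,0,0,10, 0,0,0,0,0,0,10]' 80; python3 -m inch '[0,0,0.5,0,0,0,10, 0,0,0.5,0,0,0,10, 0,0,0.5,0,0,0,10, 0,0,0,0,0,0,10, 0,0,0,0,0,0,10, 0,0,0,0,0,0,10, 0,0,0,0,0,0,10, 0,0,0,0,0,0,10]' 80
```

```text
time: 28.0
tool_pos: [0.4887, -0.3109, 0.1491]
tcp_rot: [2.134, 2.3, 0.005]
wrist_force: [-1.1, 1.8, 5.3]
width: 0.22
grip_force: 79.4
time: 28.8
tool_pos: [0.4889, -0.3111, 0.1489]
tcp_rot: [2.133, 2.3, 0.005]
wrist_force: [-3.0, 2.1, 10.8]
width: 0.223
grip_force: 80.1
```

```bash
python3 - <<'E'
from h import *
s=sensors.read_state();r=R.from_rotvec(s["tcp_rot"]);p=viewer.camera_params("wrist");i=viewer.read_camera("wrist");cv2.imwrite("pics/w9.png",i[:,:,::-1])
for r_ in range(176,216,1):print(r_,[tuple(int(v) for v in i[r_,c]) for c in(256,258,260)])
for d in(0.055,.065,.075):print(d,proj("wrist",s["tool_pos"]+r.apply([.00475,0,d]),p))
E
```

```text
176 [(222, 215, 221), (222, 215, 221), (225, 218, 224)]
177 [(222, 216, 221), (223, 217, 222), (225, 218, 225)]
178 [(221, 215, 221), (222, 217, 224), (225, 219, 226)]
179 [(222, 213, 222), (224, 219, 225), (231, 225, 231)]
180 [(222, 215, 222), (229, 223, 228), (238, 233, 238)]
181 [(224, 218, 223), (201, 192, 199), (201, 192, 199)]
182 [(228, 221, 227), (155, 147, 155), (110, 106, 110)]
183 [(224, 215, 222), (164, 158, 163), (118, 114, 118)]
184 [(174, 167, 174), (144, 139, 145), (122, 115, 119)]
185 [(113, 106, 110), (116, 114, 117), (122, 118, 122)]
186 [(119, 113, 118), (123, 117, 122), (124, 119, 124)]
187 [(119, 113, 118), (122, 116, 121), (128, 122, 126)]
188 [(102, 99, 105), (92, 92, 97), (118, 112, 116)]
189 [(57, 57, 75), (19, 34, 65), (87, 81, 90)]
190 [(0, 18, 59), (0, 18, 57), (0, 12, 55)]
191 [(0, 20, 58), (0, 25, 58), (0, 17, 58)]
192 [(9, 23, 61), (15, 32, 72), (1, 21, 59)]
193 [(8, 38, 80), (14, 41, 92), (9, 32, 78)]
194 [(3, 42, 100), (18, 48, 103), (15, 45, 97)]
195 [(9, 44, 100), (20, 47, 102), (4, 44, 101)]
196 [(9, 43, 100), (14, 48, 103), (10, 39, 100)]
197 [(
[... 282 characters left out ...]
[(56, 55, 55), (58, 59, 58), (59, 60, 59)]
204 [(59, 61, 58), (57, 58, 56), (60, 62, 60)]
205 [(55, 53, 54), (59, 57, 59), (59, 59, 59)]
206 [(56, 58, 55), (60, 60, 61), (57, 57, 59)]
207 [(54, 54, 54), (57, 61, 58), (62, 59, 58)]
208 [(57, 59, 57), (55, 58, 58), (57, 55, 56)]
209 [(59, 57, 57), (59, 59, 57), (59, 61, 59)]
210 [(59, 61, 57), (60, 61, 59), (61, 57, 60)]
211 [(57, 58, 59), (54, 54, 52), (57, 58, 58)]
212 [(61, 61, 58), (59, 58, 59), (62, 60, 61)]
213 [(54, 54, 57), (49, 51, 49), (56, 57, 56)]
214 [(34, 36, 36), (22, 24, 21), (41, 40, 38)]
215 [(10, 4, 7), (0, 0, 5), (5, 4, 7)]
0.055 [259.20309702 200.66454539]
0.065 [259.15047815 196.13227946]
0.075 [259.10215995 191.97044687]
```

The collar now meets the red ring, blue directly against red at row 198–199, so the left well is clear and the probe is home. I'll release and retreat.

```bash
python3 -m inch '[0,0,-0.5,0,0,0,18, 0,0,0,0,0,0,30, 0,0,0,0,0,0,45, 0,0,0,0,0,0,45, 0,0,-10,0,0,0,45, 0,0,-30,0,0,0,45, 0,0,-40,0,0,0,45, 0,0,-40,0,0,0,45]' 20; python3 -m inch '[0,0,-40,0,0,0,45, 40,0,0,0,0,0,45, 40,0,0,0,0,0,45, 0,0,0,0,0,0,45, 0,0,0,0,0,0,45, 0,0,0,0,0,0,45, 0,0,0,0,0,0,45, 0,0,0,0,0,0,45]'
python3 - <<'E'
from h import *
p=viewer.camera_params("wrist");i=viewer.read_camera("wrist");hsv=cv2.cvtColor(i,cv2.COLOR_RGB2HSV)
W=np.array([.4885,-.3108,0])
for n,lo,hi,z in(("red",(0,130,50),(6,255,255),.0933),("blue",(100,120,40),(130,255,255),.087),("org",(8,170,120),(18,255,255),.177)):
    _,l,st,ce=cv2.connectedComponentsWithStats(cv2.inRange(hsv,lo,hi))
    print(n,[(tuple(ce[k].round(1)),st[k][4]) for k in np.argsort(-st[1:,4])[:4]+1],"expect",proj("wrist",W+[0,0,z],p))
t=viewer.read_camera("top");cv2.imwrite("pics/t9.png",t[:,:,::-1])
a=cv2.imread("pics/top0.png");d=cv2.absdiff(a,t[:,:,::-1]).max(2);m=cv2.morphologyEx((d>40).astype(np.uint8),cv2.MORPH_OPEN,np.ones((2,2)))
m[245:]=0
_,l,st,ce=cv2.connectedComponentsWithStats(m);print([tuple(st[k]) for k in range(1,len(st)) if st[k][4]>12])
E
```

```text
time: 29.65
tool_pos: [0.4876, -0.3104, 0.2684]
tcp_rot: [2.135, 2.301, 0.005]
wrist_force: [0.7, -0.1, 0.4]
width: 0.528
grip_force: 0.0
time: 30.45
tool_pos: [0.4818, -0.2317, 0.3069]
tcp_rot: [2.136, 2.3, 0.005]
wrist_force: [-0.1, 0.8, 0.3]
width: 0.527
grip_force: 0.0
red [((np.float64(317.9), np.float64(154.6)), np.int32(25)), ((np.float64(309.8), np.float64(150.6)), np.int32(5)), ((np.float64(313.0), np.float64(153.0)), np.int32(3)), ((np.float64(310.0), np.float64(137.7)), np.int32(3))] expect [258.63586612 214.54971874]
blue [((np.float64(422.3), np.float64(233.4)), np.int32(351)), ((np.float64(258.1), np.float64(210.7)), np.int32(89)), ((np.float64(289.3), np.float64(296.4)), np.int32(18)), ((np.float64(299.2), np.float64(293.5)), np.int32(11))] expect [258.60697655 212.74052169]
org [((np.float64(212.0), np.float64(143.0)), np.int32(1)), ((np.float64(222.0), np.float64(143.0)), np.int32(1)), ((np.float64(214.0), np.float64(144.0)), np.int32(1)), ((np.float64(219.0), np.float64(144.0)), np.int32(1))] expect [259.1248247  245.17054303]
[(np.int32(286), np.int32(156), np.int32(114), np.int32(89), np.int32(4289)), (np.int32(154), np.int32(188), np.int32(69), np.int32(34), np.int32(1658)), (np.int32(198), np.int32(225), np.int32(5), np.int32(6), np.int32(18)), (np.int32(172), np.int32(226), np.int32(8), np.int32(3), np.int32(18)), (np.int32(188), np.int32(228), np.int32(9), np.int32(2), np.int32(18))]
```

```bash
python3 -c "
from workcell import job;print(job.finish_job())"
```

```text
the job is handed in; nothing more can be done
None
```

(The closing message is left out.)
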